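# Re-hang the carrier of potted housings on the curing stand

## Task

Lift the steel hanging carrier with its two loose potted housings off the blue stand's arm and carry it level, never setting it down, to the beige stand. Lower it gently onto that stand's arm, find the notch by feel, let the hook down fully home in the notch (no dropping, no leaning on the arm) and let go, so that it hangs still. Keep both housings on the carrier and leave the other things on the bench where they are.

Things in the scene. Friction and masses are not known exactly. Their poses are not given: they have to be found in the camera images.
- carrier: Hanging carrier, about 0.4 kg: steel tray (100 x 130 mm, rim 13 mm high, floor 3 mm) on a bent 7 mm rod. Origin at the tray's underside, straight below the hook's middle; tray from -47.5 to 52.5 mm in x, +-65 in y. The rod stands at x = -17 mm, runs level along x at height 155 mm to x = +17 mm (crossbar), then turns down, its tip 17.5 mm below that line: an upside-down J.
- carrier_hook (a point): Middle of the hook's crossbar, on the rod's centreline, 155 mm above the tray's underside; axes as the carrier's. Hung up, the crossbar lies across an arm, the upright on the arm's -x side (robot's side), the tip on its +x side, 8.5 mm of play each side, axes parallel to the stand's. The carrier goes on and off an arm by being raised over it and moved along x.
- carrier_grip (a point): Point on the axis of the carrier's green grip block, 40 mm above the crossbar's centreline. The block is 16 x 16 mm, sides along the carrier's x and y, and reaches from 10 to 56 mm above that centreline, on a 7 mm neck.
- housing1: Potted housing standing loose on the tray's -y side: black box 40 x 36 x 20 mm with set green resin and two brass studs on top, about 60 g. Origin at the centre of its underside, z up.
- housing2: The like housing on the tray's +y side; origin at the centre of its underside, z up.
- load: Blue stand, fixed to the bench, from which the carrier hangs at first: foot plate 120 x 170 x 12 mm, 16 mm post 274 mm high, clamp 36 mm wide, notched arm. Origin on the bench, 240 mm below and 18 mm to -y of point load_arm; the post stands 30 mm to +x of the origin.
- load_arm (a point): Middle of the blue stand's arm's top edge where the arm leaves its clamp, 240 mm above the bench. The arm is a level flat steel bar on edge, 10 mm thick in x, running 155 mm along this point's +y; its last 8 mm turn 6 mm up. A square notch (10 mm wide, 8 mm deep) crosses the top edge, its centre 105 mm from here.
- cure: Beige stand, fixed to the bench, where the carrier must go: the same parts, sizes and axes as the blue one. Its arm was slid through the clamp by hand and clamped firmly (it does not give), so its one notch lies anywhere from 80 to 150 mm along +y from point cure_arm, a place that is not measured; the arm ends 50 mm past the notch's centre and its tail 190 mm before it.
- cure_arm (a point): Middle of the beige stand's arm's top edge where the arm leaves its clamp, 240 mm above the bench, arm along +y. With the hook's crossbar on the plain top edge its centreline is 3.5 mm above this point; fully home in the notch it is 4.5 mm below it.
- mould: Bystander: grey casting tray with green resin, 110 x 90 x 24 mm, origin at the centre of its underside.
- mixer: Bystander: green mixing nozzle with a white square end, lying, about 150 mm long and 16 mm thick; origin under its tube.
- jar: Bystander: red jar with white lid, 56 mm across, 60 mm high, origin at the centre of its underside.
- mould_black: Bystander: grey casting tray with black resin, 110 x 90 x 24 mm, origin at the centre of its underside.
Things that resemble listed ones, but are neither listed nor needed, are in the scene too. What is shaped like the carrier but yellow is not meant.

How it is judged (in metres and radians):
On the way, in this order (a step that is already met when the one before it is completed fails the run):
1. the carrier is held in the gripper, its hook lifted clear above the blue stand's arm (crossbar at least 18 mm over the arm's top edge) (z of carrier_hook in the frame of load_arm above 0.018 m and contact force between the fingers and carrier above 1 N and contact force between carrier and load below 0.1 N), for 0.2 s.
2. still held, the hook has been lowered until it bears on the beige stand's arm (contact force between carrier and cure above 0.5 N and contact force between the fingers and carrier above 1 N and z of carrier_hook in the frame of cure_arm below 0.006 m), for 0.1 s.
At the end, for the whole second after the job is handed in: The carrier hangs released and still (tilt under 0.12 rad) on the beige stand, its hook home in the arm's notch (crossbar centreline at least 3 mm below the top edge, within 14 mm of the arm's middle), its weight on the stand, both housings flat on its tray (z of carrier_hook in the frame of cure_arm between -0.009 and -0.003 m and y of carrier_hook in the frame of cure_arm between 0.07 and 0.16 m and x of carrier_hook in the frame of cure_arm between -0.014 and 0.014 m and contact force between carrier and cure above 2 N and angle between carrier's own z axis and vertical below 0.12 rad and linear speed of carrier below 0.04 m/s and z of housing1 in the frame of carrier between 0 and 0.008 m and z of housing2 in the frame of carrier between 0 and 0.008 m and horizontal distance between each of housing1, housing2 and carrier below 0.07 m); the robot touches nothing.
It fails at once if the carrier is tilted more than 0.17 rad (10 degrees) (angle between carrier's own z axis and vertical above 0.17 rad).
It fails at once if the carrier is set down or dropped (its underside less than 40 mm above the bench) (height (world z) of carrier below 0.04 m).
It fails at once if the carrier is pressed, dropped or knocked on the beige stand with more than 25 N (contact force between carrier and cure above 25 N).
It fails at once if the carrier is pressed or knocked on the blue stand with more than 25 N (contact force between carrier and load above 25 N).
It fails at once if a bystander is moved more than 15 mm (distance of any of mould, mixer, jar, mould_black from where it was at the start of the episode above 0.015 m).
It also fails if it takes over 72 s, if anything falls off the work surface, if the arm or the gripper's body presses on something with over 40 N, if the wrist force passes 120 N, or if a joint passes its speed limit or range.

## Robot

A 6-joint arm with a two-finger parallel gripper is mounted at the origin on the work surface. World frame = base frame: x ahead of the robot, y to its left, z up, the work surface at z = 0. Lengths are in mm, angles in rad, forces in N, time in s.
With the tool pointing down it reaches from about 400 to 925 mm from the base axis. Payload 12.5 kg.
Tool frame: the origin (TCP) lies at the very end of the fingers, on their centre line; the grasp point (between the pads) lies env.grip_point_offset behind it (env.grip_point_offset is the distance from the TCP to the grasp point, in mm); y points along the fingers, z is the direction in which the jaws open and shut, and the axes are right-handed (so a half turn about y gives the same grasp; the last joint's range is limited). The gripper opens to 95 mm and grips with 3 to 60 N. Pads are 20 mm wide; open, the fingers measure 119 mm over their backs; the gripper's body (75 mm by 180 mm) begins 59 mm behind the grasp point.
Start: joints at [1.03, 0.491, 1.559, -0, 1.092, -0.106], TCP at [263.254, 566.872, 214.661] pointing down, gripper open.
Joint ranges: [-3.1, 3.1], [-0.84, 2.19], [0.05, 2.79], [-1.13, 4.28], [0.06, 2.93], [-2.69, 2.69]. Speed limits (rad/s): [2.22, 2.22, 2.79, 3.14, 3.14, 3.14].

## Interface

Orientations are given as [roll, pitch, yaw] about the fixed x, y, z axes, in that order (R = Rz(yaw) Ry(pitch) Rx(roll)).
In Python, from cell import readout, read_camera, env, nets gives the robot as it stands.
- The arm moves only by the tool apply_moves, never from a script. Its argument "increments" is a list of rows, each a list of 3 entries, a list of its own where there are three numbers: the shift along the tool's x, y, z in cm, then the turn, a rotation vector about the tool's x, y, z in degrees, then the finger opening in cm, from 0 to 9.51. A call has exactly 5 rows; each row shifts and turns the pose as measured when the row begins, along the tool's axes as they then stand; what a row does not reach is not made up. A row lasts 1/8 s, in which the tool goes at most 62.5 mm and 10.7 degrees, less where a joint would pass 70% of its speed; a pose out of reach is approached as far as the arm can. A call with a gripper value outside its range is refused whole. The fingers move at their own pace and stop on an object; the grip force is fixed at half the most. Time passes only in rows, so rows that do not move let the fingers close, or fill a call up. It gives the time, the measured TCP pose, the force and the opening at its end, in the units of the state.
- readout.state(): the state, without advancing time (a new reading comes with each control period).
- read_camera(name): name is "scene" or "top"; returns a dict with "img" (480x640x3 uint8, red, green, blue), "vfov" (degrees; the focal length in pixels is half the picture's height over the tangent of half this angle, whatever the lens; pixels are square), "cx", "cy" (the principal point, pixels), "rvec" (rotation vector, rad) and "tvec" (3), from world to camera coordinates, as OpenCV has them. Camera axes: x right, y down, z forward; pixel columns grow to the right and rows downward; lengths in mm; the calibration is good to about 2 mm. A picture is of the moment at which its call begins. There is no depth.
- env.job_done(): hands the job in, once; it reports no verdict.
Trained networks look in a picture, given as the dict that the camera call returned (one of the last four; its "shot" number tells which), for a name from the list of things; names that differ only in an ending like _2 or _b are one class to them, and where a whole thing is asked for, a point or a joint stands for the part that bears it (a point fixed in the world has none). Each returns a list of dicts, best first, with "confidence" (0 to 1); they miss things now and then, are a little off and sometimes report something else, mostly with a low value. They report only what shows in the picture. A call takes as long as a camera call. They do not tell look-alikes from the thing itself.
- nets.look_for(picture, thing): "point" ([x, y, z] in mm, in the coordinates of the camera as it stood for that picture, good to about 4 mm: the middle of the surface that is visible of it).
- nets.mark_of(picture, thing): "point" ([x, y, z] in mm, in the coordinates of the camera as it stood for that picture, good to about 4 mm: a listed point, or the origin of a listed thing).
The state is a dict: "t": time; "joints": joint angles; "qvel": joint speeds; "tau": joint torques, N m; "eef_pos": TCP position; "tcp_rot": TCP orientation; "ft_force": force on the tool from outside, world axes, zero at the start; "moment": the same for the moment, N m; "opening": opening from 0.0 (shut) to 1.0 (fully open).
Only numpy, scipy, OpenCV 4.12 (cv2) and the standard library are available. Lean on these libraries where they do the work, as an engineer would, in place of code of your own. Each camera call takes 0.05 s, during which the arm holds its last target. There are 200 camera calls.

## Working session

There is one attempt and no reset: what is moved stays moved. The work goes in short steps, Python scripts to look and compute and a tool call to move; the robot and the scene stay as the last step left them, time stands still between calls to the robot, and variables do not carry over. Pictures are saved under pics/ and viewed, about 8 in all and at most 12, crops included, and the job is handed in when it is done.

Besides the shell and the picture viewer there is one more tool, called after "Call:" as name([rows], argument=value, ...), one row to a line, values as JSON. apply_moves: Moves the arm, as the interface text tells. Its arguments: {"type":"object","properties":{"increments":{"type":"array"}},"required":["increments"]}

```bash
mkdir -p pics; cat > h.py <<'E'
import numpy as np, cv2
from cell import readout, read_camera, env, nets
def cam(n):
    return read_camera(n)
def Rt(p):
    return cv2.Rodrigues(np.array(p["rvec"],float))[0], np.array(p["tvec"],float).ravel()
def toworld(p,c):
    R,t=Rt(p); return R.T@(np.array(c)-t)
def proj(p,w):
    R,t=Rt(p); c=R@np.array(w,float)+t; f=240/np.tan(np.radians(p["vfov"])/2)
    return np.array([p["cx"]+f*c[0]/c[2],p["cy"]+f*c[1]/c[2]])
def ray(p,u,v):
    R,t=Rt(p); f=240/np.tan(np.radians(p["vfov"])/2)
    d=R.T@np.array([(u-p["cx"])/f,(v-p["cy"])/f,1]); return -R.T@t,d
def save(p,n): cv2.imwrite("pics/"+n,p["img"][...,::-1])
E
python3 - <<'E'
from h import *
print(readout.state(), env.grip_point_offset)
for n in("scene","top"):
    p=cam(n); save(p,n+"0.png"); print(n,p["vfov"],p["cx"],p["cy"],toworld(p,[0,0,0]))
    for th in["carrier_hook","carrier_grip","carrier","housing1","housing2","load_arm","load","cure_arm","cure","mould","mixer","jar","mould_black"]:
        try: r=nets.mark_of(p,th)
        except Exception as e: print(th,e); continue
        for q in r[:3]:
            w=toworld(p,q["point"]); print(th,round(q["confidence"],2),w.round(0),proj(p,w).round(0))
E
```

```text
{'t': 0.0, 'joints': array([ 1.03040671e+00,  4.91549169e-01,  1.55948706e+00,  1.06939872e-05,
        1.09171384e+00, -1.05588586e-01]), 'qvel': array([ 0.00043701,  0.00107737, -0.00043401, -0.00281072, -0.00039505,
       -0.00114296]), 'tau': array([ 2.24584757e-03, -6.12649870e+01, -2.58187616e+01,  6.93263789e-02,
        4.81950038e-02, -1.00560819e-04]), 'eef_pos': array([263.10146998, 566.63012592, 214.05526103]), 'tcp_rot': array([-1.57194629e+00,  1.31414118e-04, -4.34806041e-01]), 'ft_force': array([0.26352249, 0.3891866 , 1.26035354]), 'moment': array([ 0.05091585, -0.04836572, -0.00410687]), 'opening': 0.9986895232985495} 18.8
scene 49.09008569262988 307.64507113932825 241.10342594665596 [1326.09629927  153.95234986 1165.31190335]
carrier_hook 0.87 [ 565. -237.  239.] [220. 204.]
carrier_hook 0.79 [ 794. -258.  154.] [183. 302.]
carrier_hook 0.71 [ 373. -421.  152.] [184. 163.]
carrier_grip 0.93 [ 795. -259.  198.] [179. 292.]
carrier_grip 0.87 [ 380. -418.  198.] [181. 153.]
carrier_grip 0.59 [ 569. -236.  274.] [218. 195.]
carrier 0.69 [ 802. -259.   -5.] [194. 338.]
[... 1265 characters left out ...]
09. 260.]
carrier 0.61 [ 377. -415.   -2.] [478. 343.]
housing1 0.56 [ 574. -195.   83.] [391. 255.]
housing1 0.47 [ 570. -274.   82.] [425. 258.]
housing1 0.17 [620.  94. 241.] [261. 218.]
housing2 0.56 [ 574. -195.   83.] [391. 255.]
housing2 0.47 [ 570. -274.   82.] [425. 258.]
housing2 0.17 [620.  94. 241.] [261. 218.]
load_arm 0.66 [ 569. -233.  275.] [426. 242.]
load_arm 0.59 [ 571. -344.  240.] [477. 245.]
load 0.96 [ 577. -358.   -1.] [451. 261.]
cure 0.7 [620.  72.  -0.] [279. 242.]
mould 0.64 [ 404. -211.   -3.] [393. 331.]
mixer 0.8 [394.  78.  -1.] [274. 333.]
jar 0.61 [777. -51.  -2.] [329. 183.]
jar 0.41 [622.  93. 241.] [261. 217.]
mould_black 0.78 [658. 369.   1.] [161. 225.]
```

```bash
ls pics
```

```text
scene0.png
top0.png
```

View pics/scene0.png

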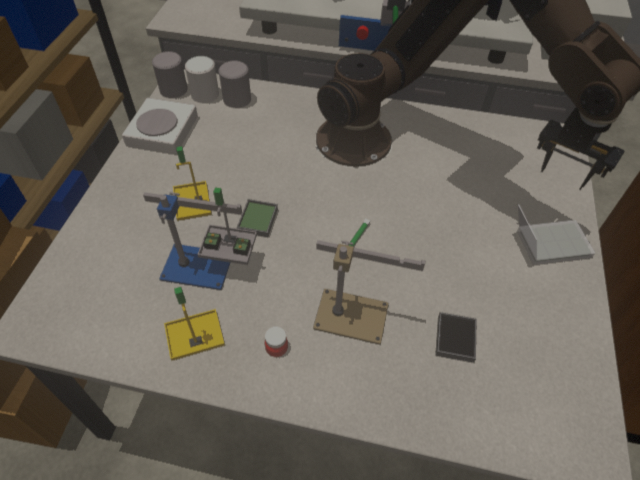

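View pics/top0.png

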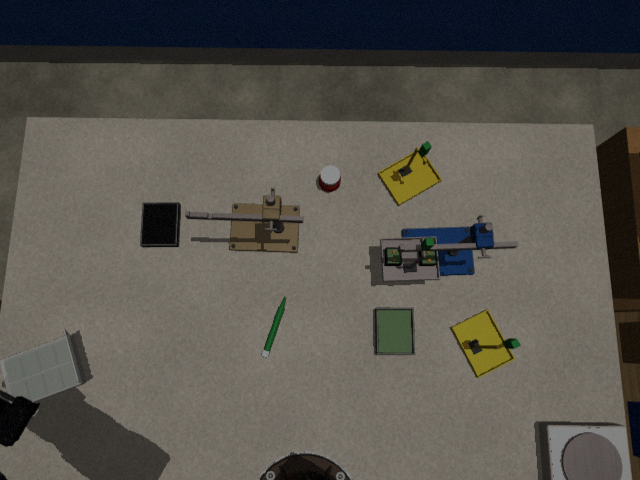

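Both pictures match the nets: the real carrier hangs at the blue stand (scene ~220,240; top ~410,255), and the two yellow ones are look-alikes. The beige arm runs in the top picture from (302,219) to its tip at (187,215), so the tip gives an estimate of where the notch is. Next I'll zoom in for yaw and the tip.

```bash
python3 - <<'E'
from h import *
p=cam("top"); s=cam("scene")
i=p["img"][...,::-1]; k=s["img"][...,::-1]
a=cv2.resize(i[215:275,370:530],None,fx=5,fy=5,interpolation=cv2.INTER_CUBIC)
b=cv2.resize(i[190:250,175:335],None,fx=5,fy=5,interpolation=cv2.INTER_CUBIC)
cv2.imwrite("pics/z1.png",np.vstack([a,b]))
a=cv2.resize(k[180:240,130:290],None,fx=5,fy=5,interpolation=cv2.INTER_CUBIC)
b=cv2.resize(k[225:285,290:450],None,fx=5,fy=5,interpolation=cv2.INTER_CUBIC)
cv2.imwrite("pics/z2.png",np.vstack([a,b]))
E
```

```text
(no output)
```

View pics/z1.png

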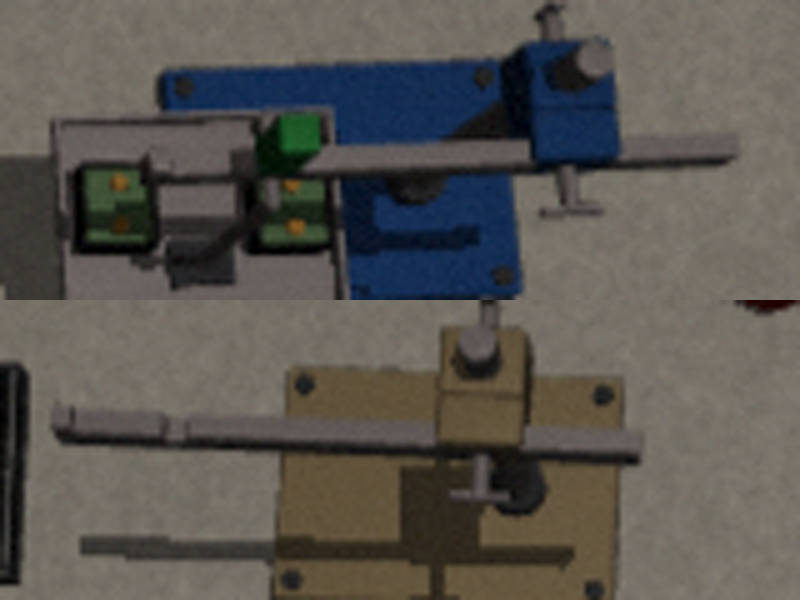

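View pics/z2.png

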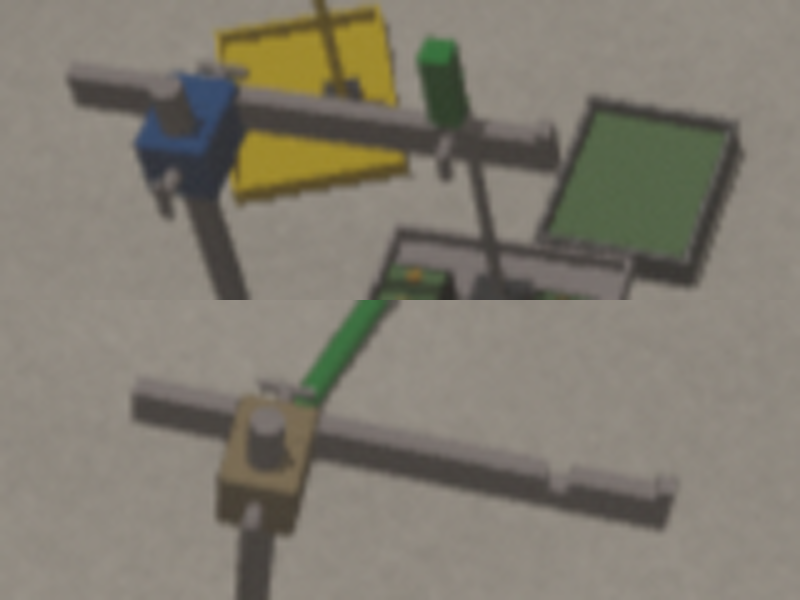

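The notches show in the zooms. The beige one is at about (178,425) in the lower half of z1 and about (558,475) in the lower half of z2. The arms are a little rotated. I'll work out yaw and position from these pixels.

```bash
python3 - <<'E'
from h import *
p=cam("top"); s=cam("scene")
T=lambda b:(lambda x,y:(p,175+x/5,190+(y-300)/5) if b else (p,370+x/5,215+y/5))
S=lambda b:(lambda x,y:(s,290+x/5,225+(y-300)/5) if b else (s,130+x/5,180+y/5))
def at(q,z=240):
    o,d=ray(*q); return (o+d*(z-o[2])/d[2]).round(1)
print("beige top +x edge",[at(T(1)(*q)) for q in[(80,408),(160,412),(200,414),(435,422),(640,430)]])
print("beige scene -x edge",[at(S(1)(*q)) for q in[(140,380),(320,416),(545,463)]])
print("notch top",at(T(1)(178,425)),"scene",at(S(1)(559,472)),"tip",at(T(1)(55,420)),at(S(1)(675,495)))
print("clamp left edge",at(T(1)(437,430)),at(S(1)(318,425)))
print("blue top +x edge",[at(T(0)(*q)) for q in[(735,132),(625,137),(530,141),(335,146)]])
print("blue scene -x",[at(S(0)(*q)) for q in[(72,62),(240,88),(415,112),(540,128)]])
print("blue clamp",at(T(0)(530,152)),at(S(0)(240,97)))
print("grip top centre",at(T(0)(298,132),291.5),at(S(0)(440,45),291.5))
for n,q in(("top",p),("scene",s)):
  for th in("cure_arm","cure","load_arm","carrier_grip"):
    for r in nets.mark_of(q,th)[:3]: print(n,th,round(r["confidence"],2),toworld(q,r["point"]).round(0))
E
```

```text
beige top +x edge [array([632.2, 237.8, 240. ]), array([630.9, 205. , 240. ]), array([630.3, 188.6, 240. ]), array([628.3,  92.5, 240. ]), array([626.1,   8.7, 240. ])]
beige scene -x edge [array([622. ,  12.1, 240. ]), array([623.6,  93.7, 240. ]), array([626.7, 193.5, 240. ])]
notch top [625.6 197.4 240. ] scene [630.1 200.  240. ] tip [627.  247.6 240. ] [631.  250.1 240. ]
clamp left edge [625.   91.6 240. ] [628.7  93.7 240. ]
blue top +x edge [array([ 579.2, -425.6,  240. ]), array([ 576.5, -380.8,  240. ]), array([ 574.3, -342.2,  240. ]), array([ 571.2, -263.1,  240. ])]
blue scene -x [array([ 572.2, -425.9,  240. ]), array([ 569.8, -341. ,  240. ]), array([ 565.4, -254.6,  240. ]), array([ 561.7, -193.9,  240. ])]
blue clamp [ 569.8 -342.   240. ] [ 575.2 -338.8  240. ]
grip top centre [ 566.2 -236.   291.5] [ 566.3 -234.5  291.5]
top cure_arm 0.63 [619.  92. 240.]
top cure 0.97 [621.  73.   1.]
top carrier_grip 0.73 [ 796. -256.  190.]
top carrier_grip 0.64 [ 567. -233.  275.]
top carrier_grip 0.59 [ 378. -422.  192.]
scene cure_arm 0.78 [623.  91. 239.]
scene cure_arm 0.26 [625.  73.   1.]
scene cure 0.55 [630.  75.  -0.]
scene load_arm 0.19 [ 573. -197.   81.]
scene carrier_grip 0.92 [ 381. -420.  201.]
scene carrier_grip 0.89 [ 569. -236.  274.]
scene carrier_grip 0.85 [ 796. -259.  196.]
```

Call:
apply_moves([
  [[0,-5,0],[0,0,0],9.5],
  [[0,-5,0],[0,0,0],9.5],
  [[0,-5,0],[0,0,0],9.5],
  [[3,0,-5],[0,0,0],9.5],
  [[3,0,-5],[0,0,0],9.5],
])

```text
t: 2.62
eef_pos: [275.8, 450.9, 368.5]
tcp_rot: [-1.571, -0.0, -0.432]
ft_force: [1.1, -0.1, -0.1]
opening: 1.001
```

Call:
apply_moves([
  [[4.9,0,-3.46],[0,-9.1,0],9.5],
  [[4.29,0,-4.2],[0,-9.1,0],9.5],
  [[3.57,0,-4.83],[0,-9.1,0],9.5],
  [[2.76,0,-5.33],[0,0,0],9.5],
  [[2.76,0,-5.33],[0,0,0],9.5],
])

```text
t: 3.25
eef_pos: [424.4, 188.6, 370.5]
tcp_rot: [-1.569, -0.004, 0.046]
ft_force: [0.5, 0.2, 0.3]
opening: 1.0
```

Call:
apply_moves([
  [[1.52,0,-5.37],[0,0,0],9.5],
  [[1.52,0,-5.37],[0,0,0],9.5],
  [[1.52,0,-5.37],[0,0,0],9.5],
  [[1.52,0,-5.37],[0,0,0],9.5],
  [[1.52,0,-5.37],[0,0,0],9.5],
])

```text
t: 3.88
eef_pos: [514.5, -85.9, 371.4]
tcp_rot: [-1.569, -0.007, 0.045]
ft_force: [0.6, 0.9, 0.5]
opening: 0.997
```

Call:
apply_moves([
  [[1.52,0,-5.37],[0,0,0],9.5],
  [[1.52,0,-5.37],[0,0,0],9.5],
  [[1.52,0,-5.37],[0,0,0],9.5],
  [[0,0,0],[0,0,0],9.5],
  [[0,0,0],[0,0,0],9.5],
])

```text
t: 4.5
eef_pos: [568.3, -253.7, 370.3]
tcp_rot: [-1.569, -0.006, 0.041]
ft_force: [0.1, -0.0, -0.3]
opening: 1.0
```

Call:
apply_moves([
  [[-0.1,2.2,1.87],[0,0,0],9.5],
  [[0,2.2,0],[0,0,0],9.5],
  [[0,1.8,0],[0,0,0],9.5],
  [[0,0,0],[0.1,-0.3,-0.3],9.5],
  [[0,0,0],[0,0,0],9.5],
])

```text
t: 5.12
eef_pos: [566.3, -228.7, 310.1]
tcp_rot: [-1.568, -0.015, 0.052]
ft_force: [0.5, 0.4, -0.1]
opening: 0.997
```

```bash
python3 - <<'E'
from h import *
p=cam("top"); s=cam("scene"); st=readout.state(); print(st["eef_pos"],st["tcp_rot"])
for n,q in(("top",p),("scene",s)):
  for th in("carrier_grip","carrier_hook","carrier"):
    for r in nets.mark_of(q,th)[:3]: print(n,th,round(r["confidence"],2),toworld(q,r["point"]).round(0))
  print(n,proj(q,st["eef_pos"]),proj(q,[567,-235,291.5]))
a=p["img"][195:295,370:470,::-1]; b=s["img"][150:250,170:270,::-1]
cv2.imwrite("pics/g1.png",cv2.resize(np.hstack([a,b]),None,fx=4,fy=4,interpolation=cv2.INTER_CUBIC))
E
```

```text
[ 566.36061678 -229.02585883  309.95155905] [-1.56849473 -0.0151494   0.05145693]
top carrier_grip 0.83 [ 376. -423.  196.]
top carrier_grip 0.7 [ 801. -257.  192.]
top carrier_hook 0.93 [ 796. -252.  158.]
top carrier_hook 0.69 [ 378. -419.  154.]
top carrier 0.67 [ 800. -259.    2.]
top carrier 0.63 [ 377. -416.   -2.]
top carrier 0.25 [624.  74.  -3.]
top [428.15532348 239.34862082] [429.04840267 240.99447344]
scene carrier_grip 0.72 [ 569. -238.  273.]
scene carrier_grip 0.61 [ 795. -257.  195.]
scene carrier_grip 0.19 [ 408. -209.   -2.]
scene carrier_hook 0.97 [ 567. -236.  240.]
scene carrier_hook 0.69 [ 792. -259.  159.]
scene carrier 0.97 [ 377. -424.    3.]
scene carrier 0.71 [ 567. -234.   83.]
scene carrier 0.71 [ 798. -256.   -2.]
scene [219.18113018 183.75950208] [217.68530958 189.18706098]
```

View pics/g1.png

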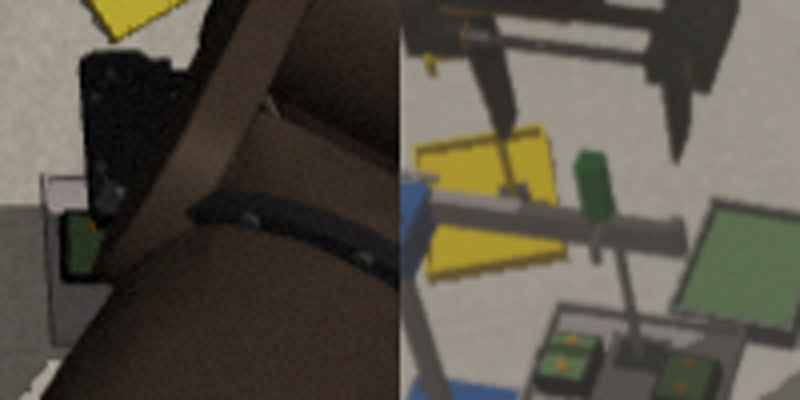

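The block top is at about (590,155) in the right half, midway between the fingertips at (505,135) and (677,160). The net agrees with y ≈ -235. I'll level the tool, shift y by -6 and lower.

Call:
apply_moves([
  [[0.03,0,-0.62],[-0.15,0.2,0.86],9.5],
  [[0,0,0],[0,0,0],9.5],
  [[0,2,0],[0,0,0],9.5],
  [[0,2,0],[0,0,0],9.5],
  [[0,1.3,0],[0,0,0],9.5],
])

```text
t: 6.15
eef_pos: [567.3, -236.8, 255.5]
tcp_rot: [-1.572, 0.0, 0.046]
ft_force: [-0.9, 0.7, 0.2]
opening: 1.001
```

Good position. Shift y by +1.5, then close.

Call:
apply_moves([
  [[0,-0.1,0.15],[0,0,0],6],
  [[0,0,0],[0,0,0],3],
  [[0,0,0],[0,0,0],2],
  [[0,0,0],[0,0,0],1.4],
  [[0,0,0],[0,0,0],1.4],
])

```text
t: 6.78
eef_pos: [567.7, -235.5, 257.8]
tcp_rot: [-1.573, -0.001, 0.047]
ft_force: [-0.5, 0.3, 0.1]
opening: 0.529
```

Call:
apply_moves([
  [[0,0,0],[0,0,0],1.0],
  [[0,0,0],[0,0,0],1.0],
  [[0,0,0],[0,0,0],1.0],
  [[0,0,0],[0,0,0],1.0],
  [[0,0,0],[0,0,0],1.0],
])

```text
t: 7.4
eef_pos: [567.7, -235.4, 258.0]
tcp_rot: [-1.573, -0.001, 0.046]
ft_force: [0.0, -0.7, -1.1]
opening: 0.17
```

Call:
apply_moves([
  [[0,0,0],[0,0,0],0.5],
  [[0,0,0],[0,0,0],0.5],
  [[0,0,0],[0,0,0],0.5],
  [[0,0,0],[0,0,0],0.5],
  [[0,0,0],[0,0,0],0.5],
])

```text
t: 8.02
eef_pos: [567.7, -235.4, 258.0]
tcp_rot: [-1.573, -0.001, 0.047]
ft_force: [0.1, 0.9, -0.5]
opening: 0.164
```

Call:
apply_moves([
  [[0,-0.3,0],[0,0,0],0.5],
  [[0,-0.5,0],[0,0,0],0.5],
  [[0,-0.8,0],[0,0,0],0.5],
  [[0,-1.0,0],[0,0,0],0.5],
  [[0,-1.0,0],[0,0,0],0.5],
])

```text
t: 8.65
eef_pos: [567.0, -235.0, 294.4]
tcp_rot: [-1.57, 0.003, 0.046]
ft_force: [0.7, -0.9, -4.5]
opening: 0.17
```

Call:
apply_moves([
  [[0,-1.0,0],[0,0,0],0.5],
  [[0,-1.0,0],[0,0,0],0.5],
  [[0,-0.8,0],[0,0,0],0.5],
  [[0,-0.4,0],[0,0,0],0.5],
  [[0,0,0],[0,0,0],0.5],
])

```text
t: 9.28
eef_pos: [567.2, -235.1, 330.0]
tcp_rot: [-1.572, 0.001, 0.047]
ft_force: [-0.6, -0.6, -6.3]
opening: 0.165
```

```bash
python3 - <<'E'
from h import *
s=cam("scene"); print(readout.state()["eef_pos"])
cv2.imwrite("pics/l1.png",cv2.resize(s["img"][130:280,140:340,::-1],None,fx=4,fy=4,interpolation=cv2.INTER_CUBIC))
for th in("carrier_grip","carrier_hook","carrier","housing1"):
    for r in nets.mark_of(s,th)[:3]: print(th,round(r["confidence"],2),toworld(s,r["point"]).round(0))
E
```

```text
[ 567.11794702 -235.07106947  329.74881532]
carrier_grip 0.96 [ 380. -420.  199.]
carrier_grip 0.86 [ 798. -257.  197.]
carrier_grip 0.75 [ 567. -277.  156.]
carrier_hook 0.87 [ 373. -421.  154.]
carrier_hook 0.7 [ 566. -235.  308.]
carrier_hook 0.7 [ 795. -255.  157.]
carrier 0.74 [ 798. -256.   -1.]
carrier 0.73 [ 376. -422.   -2.]
carrier 0.64 [ 565. -235.  156.]
housing1 0.8 [ 568. -276.  158.]
housing1 0.56 [ 570. -196.  155.]
```

View pics/l1.png

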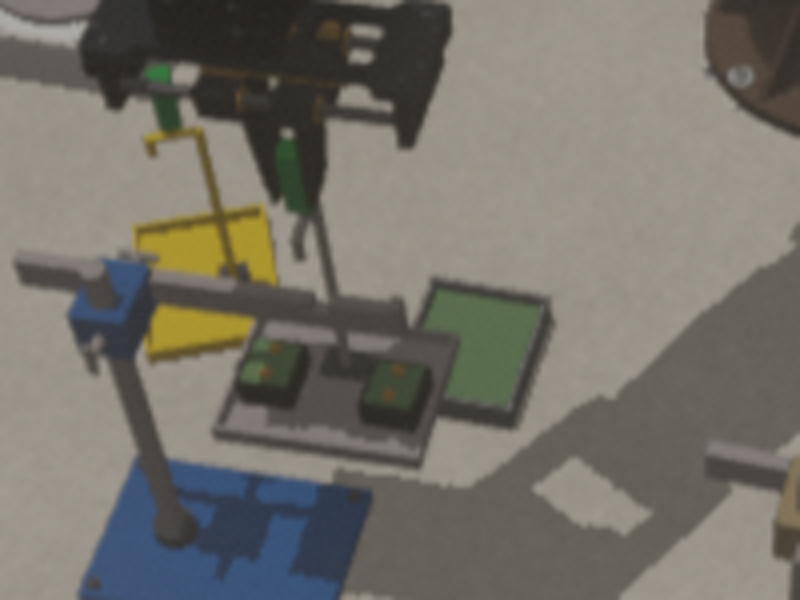

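The carrier is held level, both housings are on the tray, and the hook is well above the arm at about z = 307. Next I'll carry it gently along +y, turning slowly to the beige yaw.

Call:
apply_moves([
  [[0,0,0.6],[0,0,0],0.5],
  [[0,0,1.2],[0,0,0],0.5],
  [[0,0,1.8],[0,0,0],0.5],
  [[0,0,2.4],[0,0,0],0.5],
  [[0,0,3.0],[0,0,0],0.5],
])

```text
t: 10.15
eef_pos: [562.3, -140.5, 328.8]
tcp_rot: [-1.57, 0.002, 0.045]
ft_force: [0.1, 1.4, -4.9]
opening: 0.166
```

Call:
apply_moves([
  [[0,0,3],[0,0.4,0],0.5],
  [[0,0,3],[0,0.6,0],0.5],
  [[0,0,3],[0,0.6,0],0.5],
  [[0,0,3.0],[0,0.6,0],0.5],
  [[0,0,3.0],[0,0.6,0],0.5],
])

```text
t: 10.78
eef_pos: [555.6, 20.3, 330.0]
tcp_rot: [-1.569, 0.001, -0.003]
ft_force: [0.4, -0.1, -5.2]
opening: 0.164
```

Call:
apply_moves([
  [[0,0,3],[0,0.5,0],0.5],
  [[0,0,3],[0,0.4,0],0.5],
  [[0,0,3],[0,0.4,0],0.5],
  [[0,0,2.6],[0,0,0],0.5],
  [[0,0,2.1],[0,0,0],0.5],
])

```text
t: 11.4
eef_pos: [553.6, 168.0, 331.4]
tcp_rot: [-1.568, -0.0, -0.022]
ft_force: [-1.4, -0.5, -4.1]
opening: 0.165
```

Call:
apply_moves([
  [[0,0,1.5],[0,0,0],0.5],
  [[0,0,1.0],[0,0,0],0.5],
  [[0,0,0.5],[0,0,0],0.5],
  [[0,0,0.1],[0,0,0],0.5],
  [[0,0,0],[0,0,0],0.5],
])

```text
t: 12.02
eef_pos: [552.9, 202.0, 331.7]
tcp_rot: [-1.568, -0.0, -0.02]
ft_force: [-0.7, -0.9, -5.6]
opening: 0.167
```

Call:
apply_moves([
  [[0.5,0,-0.1],[0,0,0],0.5],
  [[1,0,-0.2],[0,0,0],0.5],
  [[1.5,0,-0.2],[0,0,0],0.5],
  [[1.5,0,-0.2],[0,0,0],0.5],
  [[1.4,0,-0.2],[0,0,0],0.5],
])

```text
t: 12.65
eef_pos: [616.1, 189.9, 331.7]
tcp_rot: [-1.569, -0.001, -0.021]
ft_force: [0.3, -0.2, -5.2]
opening: 0.161
```

Call:
apply_moves([
  [[1,0,-0.1],[0,0,0],0.5],
  [[0.5,0,0],[-0.15,0.3,0],0.5],
  [[0.1,0,0],[0,0,0],0.5],
  [[0,0,0],[0,0,0],0.5],
  [[0,0,0],[0,0,0],0.5],
])

```text
t: 13.28
eef_pos: [633.6, 188.4, 331.0]
tcp_rot: [-1.572, 0.001, -0.027]
ft_force: [0.6, -0.3, -5.5]
opening: 0.169
```

```bash
python3 - <<'E'
from h import *
s=cam("scene"); p=cam("top"); print(readout.state()["eef_pos"],readout.state()["tcp_rot"])
a=s["img"][180:300,280:440,::-1]; b=p["img"][180:260,180:340,::-1]
cv2.imwrite("pics/c1.png",cv2.resize(a,None,fx=5,fy=5,interpolation=cv2.INTER_CUBIC))
for n,q in(("s",s),("p",p)):
  for th in("carrier_grip","carrier_hook","carrier","housing1","cure_arm"):
    for r in nets.mark_of(q,th)[:3]:
      w=toworld(q,r["point"])
      if w[1]>0: print(n,th,round(r["confidence"],2),w.round(0))
E
```

```text
[633.66538811 188.3540039  330.98934489] [-1.57152579e+00  5.80931026e-04 -2.73178209e-02]
s carrier_grip 0.82 [635. 187. 347.]
s carrier_hook 0.71 [633. 188. 313.]
s carrier 0.78 [631. 187. 154.]
s housing1 0.8 [639. 227. 153.]
s cure_arm 0.64 [623.  91. 239.]
s cure_arm 0.63 [658. 364.  -3.]
p carrier_grip 0.73 [619.  73.   1.]
p carrier 0.82 [633. 183. 152.]
p housing1 0.75 [621.  92. 241.]
p housing1 0.73 [634. 147. 155.]
p cure_arm 0.58 [623.  93. 240.]
```

View pics/c1.png

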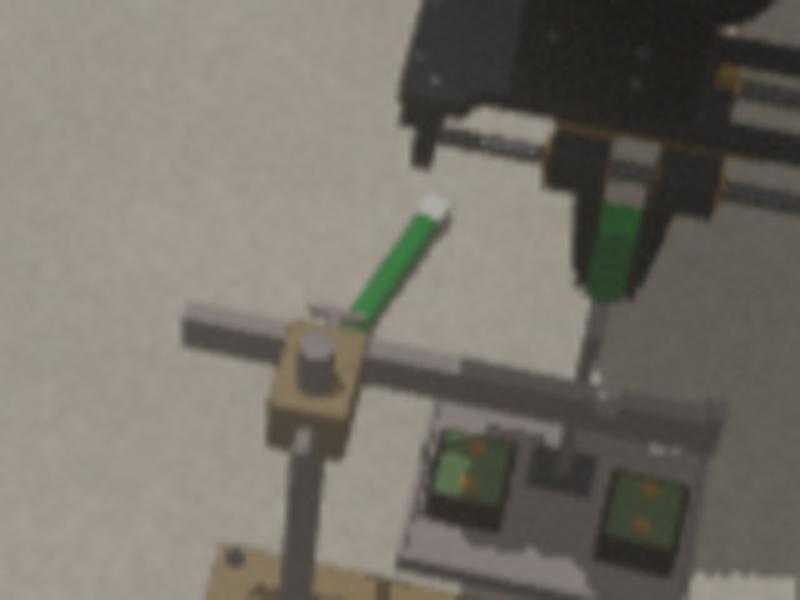

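The hook is held above the beige arm near the notch and level, with both housings in place. I'll shift x by -6.5 to centre over the arm and lower.

Call:
apply_moves([
  [[-0.35,0.3,0],[0,0,0],0.5],
  [[-0.3,1,0],[0,0,0],0.5],
  [[0,1.5,0],[0,0,0],0.5],
  [[0,1.0,0],[0,0,0],0.5],
  [[0,0.5,0],[0,0,0],0.5],
])

```text
t: 14.5
eef_pos: [626.6, 188.4, 284.1]
tcp_rot: [-1.572, 0.002, -0.027]
ft_force: [0.5, 0.2, -3.8]
opening: 0.17
```

Call:
apply_moves([
  [[0,0.4,0],[0,0,0],0.5],
  [[0,0.4,0],[0,0,0],0.5],
  [[0,0.3,0],[0,0,0],0.5],
  [[0,0.2,0],[0,0,0],0.5],
  [[0,0,0],[0,0,0],0.5],
])

```text
t: 15.12
eef_pos: [626.9, 188.3, 270.4]
tcp_rot: [-1.572, 0.001, -0.028]
ft_force: [0.7, -0.0, -5.0]
opening: 0.163
```

Call:
apply_moves([
  [[0,0.1,0],[0,0,0],0.5],
  [[0,0.1,0],[0,0,0],0.5],
  [[0,0.1,0],[0,0,0],0.5],
  [[0,0,0],[0,0,0],0.5],
  [[0,0,0],[0,0,0],0.5],
])

```text
t: 15.75
eef_pos: [627.0, 188.4, 267.6]
tcp_rot: [-1.572, 0.001, -0.028]
ft_force: [-0.1, -0.1, -5.5]
opening: 0.168
```

Call:
apply_moves([
  [[0,0.06,0],[0,0,0],0.5],
  [[0,0.06,0],[0,0,0],0.5],
  [[0,0.06,0],[0,0,0],0.5],
  [[0,0,0],[0,0,0],0.5],
  [[0,0,0],[0,0,0],0.5],
])

```text
t: 16.38
eef_pos: [627.0, 188.4, 266.2]
tcp_rot: [-1.571, -0.0, -0.028]
ft_force: [0.4, 0.5, -4.7]
opening: 0.169
```

Call:
apply_moves([
  [[0,0.06,0],[0,0,0],0.5],
  [[0,0.05,0],[0,0,0],0.5],
  [[0,0,0],[0,0,0],0.5],
  [[0,0,0],[0,0,0],0.5],
  [[0,0,0],[0,0,0],0.5],
])

```text
t: 17.0
eef_pos: [627.0, 188.4, 266.0]
tcp_rot: [-1.571, -0.001, -0.027]
ft_force: [-1.4, 0.5, -0.8]
opening: 0.17
```

Contact: about 4.5 N on the plain edge at TCP z = 266.0, as predicted. Now I'll slide +y lightly to find the notch.

Call:
apply_moves([
  [[0,0.03,0.15],[0,0,0],0.5],
  [[0,0.03,0.15],[0,0,0],0.5],
  [[0,0.03,0.15],[0,0,0],0.5],
  [[0,0.03,0.15],[0,0,0],0.5],
  [[0,0.03,0],[0,0,0],0.5],
])

```text
t: 17.62
eef_pos: [628.2, 193.1, 265.9]
tcp_rot: [-1.574, -0.004, -0.028]
ft_force: [-1.3, -2.1, 4.4]
opening: 0.164
```

Call:
apply_moves([
  [[0,-0.02,0],[0,0,0],0.5],
  [[0,0.02,0.12],[0,0,0],0.5],
  [[0,0.02,0.12],[0,0,0],0.5],
  [[0,0.02,0.12],[0,0,0],0.5],
  [[0,0.02,0],[0,0,0],0.5],
])

```text
t: 18.25
eef_pos: [628.7, 196.6, 265.6]
tcp_rot: [-1.574, -0.006, -0.028]
ft_force: [-0.3, -0.1, 2.1]
opening: 0.169
```

Call:
apply_moves([
  [[0,0,0.08],[0,0,0],0.5],
  [[0,0.02,0.08],[0,0,0],0.5],
  [[0,0.02,0.08],[0,0,0],0.5],
  [[0,0.02,0],[0,0,0],0.5],
  [[0,0.02,0],[0,0,0],0.5],
])

```text
t: 18.88
eef_pos: [627.8, 200.2, 262.1]
tcp_rot: [-1.573, -0.001, -0.028]
ft_force: [0.1, -0.2, -5.7]
opening: 0.165
```

The hook dropped in: z = 262.1 and it hangs free. Now I'll let it down the remaining ~4 mm.

Call:
apply_moves([
  [[0,0.08,0],[0,0,0],0.5],
  [[0,0.08,0],[0,0,0],0.5],
  [[0,0.08,0],[0,0,0],0.5],
  [[0,0.03,0],[0,0,0],0.5],
  [[0,0,0],[0,0,0],0.5],
])

```text
t: 19.5
eef_pos: [627.8, 200.1, 259.0]
tcp_rot: [-1.573, -0.001, -0.028]
ft_force: [1.0, 0.6, -4.7]
opening: 0.164
```

Call:
apply_moves([
  [[0,0.05,0],[0,0,0],0.5],
  [[0,0.05,0],[0,0,0],0.5],
  [[0,0.03,0],[0,0,0],0.5],
  [[0,0,0],[0,0,0],0.5],
  [[0,0,0],[0,0,0],0.5],
])

```text
t: 20.12
eef_pos: [627.8, 200.1, 258.2]
tcp_rot: [-1.573, -0.001, -0.028]
ft_force: [0.0, -1.3, -4.8]
opening: 0.165
```

Call:
apply_moves([
  [[0,0.05,0],[0,0,0],0.5],
  [[0,0.03,0],[0,0,0],0.5],
  [[0,0,0],[0,0,0],0.5],
  [[0,0,0],[0,0,0],0.5],
  [[0,0,0],[0,0,0],0.5],
])

```text
t: 20.75
eef_pos: [627.8, 200.1, 258.0]
tcp_rot: [-1.573, -0.002, -0.028]
ft_force: [-0.7, -0.4, -2.0]
opening: 0.168
```

Contact at 258.0, exactly 8 mm below the plain edge, so it is fully home. I'll take up the last of the weight and open.

Call:
apply_moves([
  [[0,0.03,0],[0,0,0],0.5],
  [[0,0,0],[0,0,0],0.5],
  [[0,0,0],[0,0,0],1.8],
  [[0,0,0],[0,0,0],2.2],
  [[0,0,0],[0,0,0],3],
])

```text
t: 21.38
eef_pos: [628.6, 200.3, 258.6]
tcp_rot: [-1.572, -0.005, -0.028]
ft_force: [-0.3, 0.3, 0.8]
opening: 0.283
```

Call:
apply_moves([
  [[0,0,0],[0,0,0],5],
  [[0,0,0],[0,0,0],5],
  [[0,0,0],[0,0,0],5],
  [[0,0,0],[0,0,0],5],
  [[0,0,0],[0,0,0],5],
])

```text
t: 22.0
eef_pos: [628.6, 200.3, 258.6]
tcp_rot: [-1.572, -0.005, -0.028]
ft_force: [0.3, 0.7, -0.9]
opening: 0.526
```

Released. Straight up, then check.

Call:
apply_moves([
  [[0,-0.5,0],[0,0,0],5],
  [[0,-1.5,0],[0,0,0],5],
  [[0,-2,0],[0,0,0],5],
  [[0,-3,0],[0,0,0],5],
  [[0,-3,0],[0,0,0],5],
])

```text
t: 22.62
eef_pos: [627.8, 200.3, 363.4]
tcp_rot: [-1.573, -0.003, -0.028]
ft_force: [0.3, -0.0, 0.6]
opening: 0.523
```

Call:
apply_moves([
  [[-3,-2,0],[0,0,0],5],
  [[-3,0,0],[0,0,0],5],
  [[-3,0,0],[0,0,0],5],
  [[-3,0,0],[0,0,0],5],
  [[0,0,0],[0,0,0],5],
])

```text
t: 23.25
eef_pos: [504.6, 203.7, 391.8]
tcp_rot: [-1.57, -0.014, -0.028]
ft_force: [0.6, 0.6, 0.8]
opening: 0.529
```

```bash
python3 - <<'E'
from h import *
s=cam("scene"); st=readout.state(); print(st["t"],st["eef_pos"],st["ft_force"])
cv2.imwrite("pics/d1.png",cv2.resize(s["img"][180:330,280:480,::-1],None,fx=4,fy=4,interpolation=cv2.INTER_CUBIC))
for k in range(2):
  for th in("carrier_grip","carrier_hook","carrier","housing1","mould","mixer","jar","mould_black"):
    for r in nets.mark_of(s,th)[:3]:
      w=toworld(s,r["point"])
      if w[1]>0 or th in("mould","jar"): print(th,round(r["confidence"],2),w.round(0))
  s=cam("scene")
E
```

```text
23.3 [505.62196114 203.70224576 391.62676453] [ 0.62710993 -0.0059807  -0.63371121]
carrier_grip 0.77 [628. 199. 275.]
carrier_hook 0.8 [625. 198. 235.]
carrier 0.7 [625. 199.  84.]
housing1 0.56 [635. 239.  81.]
housing1 0.55 [627. 160.  82.]
housing1 0.16 [630.  76.   0.]
mould 0.59 [ 408. -209.   -2.]
mould 0.39 [629.  74.  -3.]
mixer 0.68 [391.  84.   0.]
jar 0.59 [779. -54.   1.]
mould_black 0.69 [657. 365.  -6.]
carrier_grip 0.9 [628. 201. 274.]
carrier_hook 0.86 [624. 195. 237.]
carrier 0.93 [627. 199.  81.]
housing1 0.83 [637. 238.  80.]
housing1 0.62 [627. 158.  83.]
mould 0.68 [ 406. -209.   -2.]
mould 0.44 [660. 367.  -4.]
mixer 0.7 [387.  84.   2.]
jar 0.82 [779. -53.   0.]
mould_black 0.59 [658. 370.  -5.]
mould_black 0.43 [628.  73.  -1.]
```

View pics/d1.png

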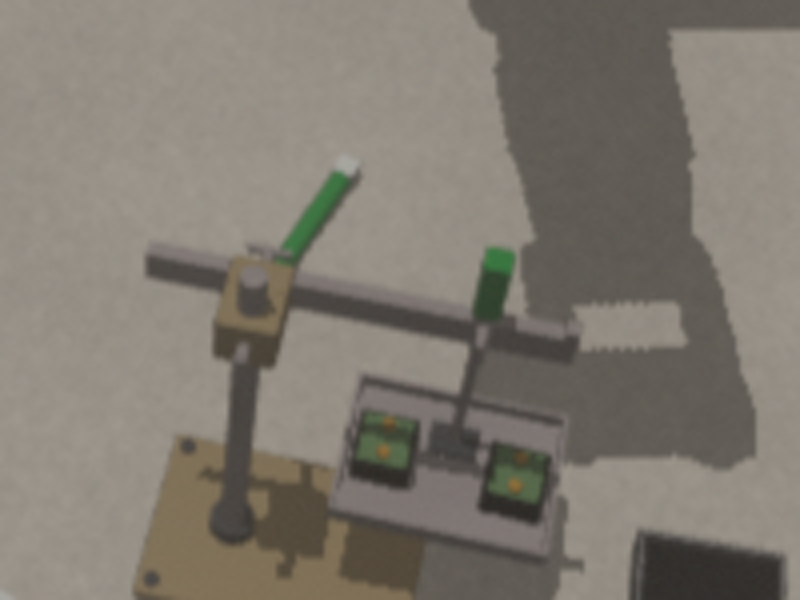

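The carrier hangs level in the notch with both housings on the tray. I'll let it settle briefly, then hand in.

Call:
apply_moves([
  [[0,0,0],[0,0,0],5],
  [[0,0,0],[0,0,0],5],
  [[0,0,0],[0,0,0],5],
  [[0,0,0],[0,0,0],5],
  [[0,0,0],[0,0,0],5],
])

```text
t: 24.82
eef_pos: [505.9, 203.6, 389.9]
tcp_rot: [-1.57, -0.012, -0.029]
ft_force: [-0.3, 0.7, -0.7]
opening: 0.525
```

Call:
apply_moves([
  [[0,0,0],[0,0,0],5],
  [[0,0,0],[0,0,0],5],
  [[0,0,0],[0,0,0],5],
  [[0,0,0],[0,0,0],5],
  [[0,0,0],[0,0,0],5],
])

```text
t: 25.45
eef_pos: [505.9, 203.6, 389.9]
tcp_rot: [-1.57, -0.012, -0.029]
ft_force: [0.5, -0.1, 0.3]
opening: 0.525
```

```bash
python3 -c "
from h import *
print(env.job_done())"
```

```text
the job is handed in; nothing more can be done
None
```

The carrier now hangs released in the beige stand's notch, and I handed the job in at about 25.5 s of the 72 s. No verdict was reported.

I lifted it level off the blue arm and carried it over. I touched down on the plain top edge at TCP z = 266.0 mm and slid +y until the hook dropped into the notch. I then let it down to firm contact at 258.0 mm, 8 mm below the edge, opened the gripper and backed away.

Last checks:
- **Hook and tray:** the nets put the hook at z ≈ 235–237 mm (235.5 expected when home) and the tray's underside at 81–84 mm. In the last picture the carrier hangs level.
- **Housings and bystanders:** both housings stood on the tray, and the four bystanders were within about 5 mm of their first readings, which is about what the nets can resolve.
- **Contact force:** while sliding, a reading of about 10 N on the arm was the highest I saw, against the 25 N limit. Forces are only reported at the end of each call, so short peaks between readings were not seen.
- **Stillness:** I did not measure it directly. Two nets readings before a 1.25 s pause agreed within their few-mm noise, and I did not look again before handing in.

No check failed.

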